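Clip the leak alarm onto the sink cabinet's aluminium strip

TASK

Clip the white leak alarm onto the aluminium strip, about midway between the tap key and the aerator: hold it well tilted, hook its rigid lip under the long edge of the strip nearer to the robot and, still tilted, keep it lightly pushed home against that edge for a moment, then rock the other end down until its sprung foot clicks under the far edge and it sits flat and square. Go gently, by feel: never force the alarm against the strip; leave the tap key, the aerator and the other things where they are, and let go of the alarm at the end.

Things in the scene. Friction and masses are not known exactly. Their poses are not given: they have to be found in the camera images.
- module_mid (a point): Centre of the leak alarm's housing: a white plastic box 63 (x) x 36 (y) x 40 mm (z), 0.11-0.21 kg, at first upright on its two 14.5 mm legs on the cabinet floor, to be held by its side faces (36 mm apart). Underside 20 mm below this point. Hook at its -x end, sprung foot at its +x end, z up; the top has a round button towards the hook, slots towards the foot. Clipped on, the underside rests on the strip.
- module_lip (a point): Tip of the rigid hook's lip, upper edge; 21.5 mm to -x and 27 mm below the housing's centre, same axes. The hook is a wall 6 mm thick, inner face at x = -25.5 mm, with this lip 4 mm long pointing to +x, its upper face 7 mm under the underside: a slot 7 mm high, 4 mm deep. It enters with the foot end tilted up about 0.5 rad (well under that the foot strikes the strip first), moving along the alarm's own x.
- foot_tip (a point): Tip of the sprung foot's catch, upper edge (it moves with the foot): at rest 21.5 mm to +x and 26 mm below the housing's centre, same axes. The catch face is 6 mm under the underside; below it the grey nose slopes down and outwards to x = +27 mm, 14.5 mm under the underside. Pressing the foot end down makes the nose ride out over the strip's far edge, then snap under it.
- foot (a joint): Travel of the sprung foot outwards (+x of the alarm), m: 0 at rest and when clicked home, 3 to 4.5 mm while it rides over the far edge, 7 mm at most. The spring gives 2.1 N at rest plus 0.6 N per mm; pressed down at the foot end, the alarm takes about 8 to 12 N to click. Hooked and let go, it rests tilted about 0.22 rad on the nose.
- plinth: Fixed wooden board under the strip, 110 (x) x 340 (y) x 15 mm; origin at the centre of its underside, on the cabinet floor; x points across the strip away from the robot, y along it. The aluminium strip on it sits on slotted screws up to 7 mm nearer or farther (along x) than the board's middle: not measured, to be found by feel. It does not shift when touched.
- bay (a point): Middle of the strip's free stretch, on the board's centre line (not counting the strip's unmeasured offset), at the height of the strip's top face; axes as the board. The alarm goes here, within 20 mm along y. The strip is a flange 50 mm wide (x), 300 mm long, 4 mm thick, top 39 mm above the floor, on a web 20 mm wide: it overhangs 15 mm on either side, 20 mm above the board.
- tapkey_mid (a point): Centre of a steel T-shaped tap key, 70 mm long by 44 mm by 12 mm thick, lying on the strip about 108 mm to one side of the middle. Leave it.
- aerator_mid (a point): Centre of a chromed tap aerator, a round insert 26 mm wide and 20 mm high, standing on the strip about 108 mm to the other side of the middle. Leave it.
- brush: Scrub brush with a wooden back, 52 x 150 x 44 mm high, lying bristles down; origin at the centre of its underside. Leave it.
- acrylic_box: Clear acrylic box with a steel latch, 88 x 133 x 59 mm high; origin at the centre of its underside. Leave it.
Not all that is in view belongs to the job. Of the things shaped like the part that bears module_mid, the white one is meant.

How it is judged (in metres and radians):
On the way, in this order (a step that is already met when the one before it is completed fails the run):
1. the alarm is lifted clear of the cabinet floor (height (world z) of module_mid above 0.075 m), for 0.1 s.
2. the hook is pushed home with the alarm still tilted: foot end raised by more than 0.3 rad, it bears on the strip with over 0.5 N, its lip below the strip's edge on the side nearer to the robot (z of module_lip in the frame of plinth between 0.016 and 0.0365 m and x of module_lip in the frame of plinth between -0.038 and -0.01 m and y of module_mid in the frame of plinth between -0.03 and 0.03 m and angle between module_mid's own z axis and vertical between 0.3 and 0.7 rad and contact force between module and plinth above 0.5 N), for 0.3 s.
At the end, for the whole second after the job is handed in: The alarm is let go and at rest on the strip, hook on the side nearer to the robot, foot sprung back in (under 1.8 mm), lying flat on the strip (height within 2 mm, tilt under 0.05 rad), square to it within 0.07 rad, and within 25 mm of the middle of the free stretch (z of module_mid in the frame of plinth between 0.057 and 0.061 m and x of module_mid in the frame of plinth between -0.011 and 0.011 m and y of module_mid in the frame of plinth between -0.025 and 0.025 m and z of module_lip in the frame of plinth between 0.029 and 0.035 m and x of module_lip in the frame of plinth below -0.008 m and angle between the z axis of module_mid and the z axis of plinth, either way round below 0.05 rad and angle between the x axis of module_mid and the x axis of plinth, either way round below 0.07 rad and value of joint foot below 0.0018 m and velocity of joint foot below 0.01 m/s and linear speed of module below 0.01 m/s and contact force between module and the fingers below 0.05 N); the robot touches nothing.
It fails at once if the alarm is forced against the strip or board with more than 25 N (contact force between module and plinth above 25 N).
It fails at once if the tap key is shifted by more than 15 mm (distance of tapkey_mid from where it was at the start of the episode above 0.015 m).
It fails at once if the aerator is shifted by more than 15 mm (distance of aerator_mid from where it was at the start of the episode above 0.015 m).
It fails at once if the brush or box is shifted by more than 30 mm (distance of any of brush, acrylic_box from where it was at the start of the episode above 0.03 m).
It also fails if it takes over 59 s, if anything falls off the work surface, if the arm or the gripper's body presses on something with over 40 N, if the wrist force passes 120 N, or if a joint passes its speed limit or range.

ROBOT

A 6-joint arm with a two-finger parallel gripper is mounted at the origin on the work surface. World frame = base frame: x ahead of the robot, y to its left, z up, the work surface at z = 0. Lengths are in mm, angles in rad, forces in N, time in s.
With the tool pointing down it reaches from about 300 to 775 mm from the base axis. Payload 14.6 kg.
Tool frame: the origin (TCP) lies on the centre line of the jaws, within the pads' length; the fingertips stand 19 mm ahead of it and the grasp point (between the pads) is the TCP (bot.tip_reach is the distance from the TCP to the fingertips, in mm); y points along the fingers, x is the direction in which the jaws open and shut, and the axes are right-handed (so a half turn about y gives the same grasp; the last joint's range is limited). The gripper opens to 85 mm and grips with 20 to 120 N. Pads are 22 mm wide; open, the fingers measure 114 mm over their backs; the gripper's body (76 mm by 85 mm) begins 54 mm behind the grasp point. The pads swing forward as they close: fully open they stand 13 mm farther back than shut.
Start: joints at [1.263, 0.3, 1.521, -0, 1.321, -0.067], TCP at [131.162, 534.122, 250.281] pointing down, gripper open.
Joint ranges: [-3.03, 3.03], [-0.79, 2.21], [0.23, 2.52], [-1.04, 4.18], [0, 3.07], [-2.55, 2.55]. Speed limits (rad/s): [2.22, 2.22, 2.57, 3.14, 3.14, 3.14].

INTERFACE

Orientations are given as a unit quaternion [w, x, y, z].
In Python, from rig import bot gives the robot as it stands. Calls block until the motion is done:
- bot.move_to(position, orientation): joint-space move of the TCP to a pose.
- bot.servo_line(position, attitude=None, speed=150, until_force=None): straight line of the TCP; attitude=None keeps the orientation; speed is the mean speed in mm/s. With until_force (N) it stops when the force on the tool has changed by that much, and returns True; else False.
- bot.move_joints(angles): joint-space move.
- bot.move_gripper(opening, grip_force=None): finger opening in mm; grip_force is the grip in N (None keeps the last); returns when the fingers have stopped.
- bot.dwell(seconds).
- bot.ik(position, orientation): joint angles nearest the present ones, or None.
- bot.read_state(): the state.
- bot.read_camera(name): name is "scene" or "top" or "wrist"; returns a dict with "image" (384x512x3 uint8, blue, green, red), "depth" (384x512 float32, mm along the optical axis (not along the pixel's ray), 0 where there is no reading), "fovy" (degrees; the focal length in pixels is half the picture's height over the tangent of half this angle, whatever the lens; pixels are square), "cx", "cy" (the principal point, pixels), "eye" and "attitude" of the camera in the world; the wrist camera has in their place "mount" (4x4, takes a point from camera to tool coordinates, whose origin is the TCP and whose axes are the tool frame's). Camera axes: x right, y down, z forward; pixel columns grow to the right and rows downward; lengths in mm; the calibration is good to about 2 mm. The wrist camera is an equidistant fisheye: a pixel r from the principal point sees the ray r / f radians off the axis. A picture is of the moment at which its call begins: read the wrist's pose just before it.
A pose or a line that the arm cannot do raises bot.MotionError and nothing moves.
- bot.finish_job(): hands the job in, once; it reports no verdict.
The state is a dict: "clock": time; "joint_positions": joint angles; "qvel": joint speeds; "effort": joint torques, N m; "ee_pos": TCP position; "tool_rot": TCP orientation; "ft_force": force on the tool from outside, world axes, zero at the start; "moment": the same for the moment, N m; "grip_width": finger opening in mm.
Only numpy, scipy, OpenCV 4.12 (cv2) and the standard library are available. Lean on these libraries where they do the work, as an engineer would, in place of code of your own. Each camera call takes 0.05 s, during which the arm holds its last target. There are 200 camera calls.

## Working session

There is one attempt and no reset: what is moved stays moved. The work goes in short steps, each a Python script; the robot and the scene stay as the last script left them, time stands still between calls to the robot, and variables do not carry over. Pictures are saved under pics/ and viewed, about 8 in all and at most 12, crops included, and the job is handed in when it is done.

```bash
ls; mkdir -p pics; cat > h.py <<'E'
import numpy as np, cv2
from rig import bot
from scipy.spatial.transform import Rotation as R
def rot(q): return R.from_quat([q[1],q[2],q[3],q[0]])
def quat(r): x,y,z,w=r.as_quat(); return [w,x,y,z]
def cloud(c):
    """world points (H,W,3) from depth for a fixed camera"""
    h,w=c["depth"].shape; f=h/2/np.tan(np.radians(c["fovy"])/2)
    u,v=np.meshgrid(np.arange(w),np.arange(h)); d=c["depth"]
    p=np.stack([(u-c["cx"])/f*d,(v-c["cy"])/f*d,d],-1)
    return p@rot(c["attitude"]).as_matrix().T+np.array(c["eye"])
E
python3 - <<'E'
from h import *
import pickle
for n in ["scene","top"]:
    c=bot.read_camera(n); cv2.imwrite(f"pics/{n}0.png",c["image"]); print(n,c["fovy"],c["cx"],c["cy"],c["eye"],c["attitude"])
    pickle.dump(c,open(n+".pkl","wb"))
s=bot.read_state(); print(s)
E
```

```text
pics
scene 46.26944175628018 259.9512361388936 190.0449021767198 [1128.7386572   -64.17934542  910.5215702 ] [-0.22528431  0.71626404  0.62732484 -0.20658256]
top 43.62920368024241 263.36086553548495 193.9157954302632 [ 418.2797647    -5.22417485 1220.77466079] [ 0.03328031 -0.70172661  0.71081907 -0.03476251]
{'clock': 0.1, 'joint_positions': array([ 1.26339742e+00,  3.00426176e-01,  1.52150209e+00, -1.49355961e-05,
        1.32071005e+00, -6.66244667e-02]), 'qvel': array([-0.00242319, -0.00133876, -0.00200347,  0.00039461, -0.00095752,
       -0.0003779 ]), 'effort': array([ 2.52567326e-03, -5.44374418e+01, -3.62371659e+01, -3.51759240e-05,
        2.99727188e-03, -8.22678885e-06]), 'ee_pos': array([131.11301884, 533.95271254, 249.7793662 ]), 'tool_rot': array([-0.55621606,  0.55664101,  0.43603118, -0.43663634]), 'ft_force': array([-0.01714659, -0.3004252 , -0.55004585]), 'moment': array([-0.00746098, -0.04537371, -0.03342961]), 'grip_width': 85.53521100131461}
```

View pics/scene0.png

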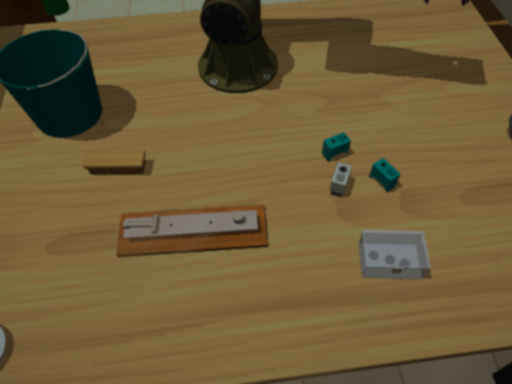

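View pics/top0.png

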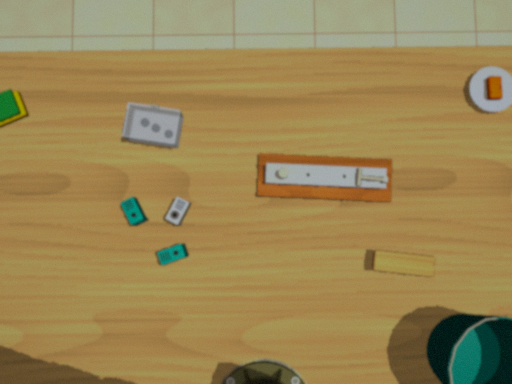

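Scene and top views: the candidates in the top image are white (177,210), teal (133,211) and teal (172,254), and I choose the white one. The board is at (324,177), the aerator at (282,173), the tap key at (372,178), the acrylic box at (153,126) and the brush at (400,263).

```bash
python3 - <<'E'
from h import *
import pickle
c=pickle.load(open("top.pkl","rb")); P=cloud(c); im=c["image"]; hsv=cv2.cvtColor(im,cv2.COLOR_BGR2HSV)
def rep(name,m,z):
    # contour rect cast to plane z
    k=cv2.findContours(m.astype(np.uint8),cv2.RETR_EXTERNAL,cv2.CHAIN_APPROX_NONE)[0]; k=max(k,key=cv2.contourArea)
    f=192/np.tan(np.radians(c["fovy"])/2); M=rot(c["attitude"]).as_matrix(); e=np.array(c["eye"])
    d=np.c_[(k[:,0,0]-c["cx"])/f,(k[:,0,1]-c["cy"])/f,np.ones(len(k))]@M.T
    w=e+d*((z-e[2])/d[:,2])[:,None]
    r=cv2.minAreaRect(w[:,:2].astype(np.float32)); print(name,r, "edge px", cv2.boundingRect(k))
    return w
def sub(m,x0,x1,y0,y1):
    o=np.zeros_like(m); o[y0:y1,x0:x1]=m[y0:y1,x0:x1]; return o
h=hsv[...,0];s=hsv[...,1];v=hsv[...,2]
for p in [(210,177),(177,325),(160,325),(193,325),(225,150)]: print(p,hsv[p],P[p].round(1))
Z=P[...,2]
rep("module z", sub((Z>35),155,200,190,230),54)
rep("module col", sub((s<70)&(v>110),155,200,190,230),54)
rep("plinth", sub((h<14)&(s>140)|(s<60),245,405,145,210),15)
rep("plinthZ", sub((Z>8),245,405,145,210),15)
rep("strip", sub((s<60)&(v>90),245,405,145,210),39)
b=sub((Z>35),155,200,190,230); print("module zs",np.percentile(Z[b],[5,50,95]),P[b].mean(0))
for n,q in [("aer",(270,295,160,185)),("key",(350,392,160,192))]:
    a=sub(Z>46,*q); print(n,a.sum(),P[a].mean(0) if a.any() else None)
crop=cv2.resize(im[185:275,110:210],None,fx=6,fy=6,interpolation=cv2.INTER_CUBIC)
cv2.imwrite("pics/crop1.png",crop)
E
```

```text
(210, 177) [101  13 157] [494.2 202.1  55.6]
(177, 325) [ 99  14 176] [ 572.3 -161.7   41.7]
(160, 325) [ 13 188 144] [ 620.2 -167.1    9.9]
(193, 325) [ 15 202 169] [ 535.  -164.2   15.6]
(225, 150) [ 18 140 155] [460.4 279.9   2.2]
module z ((494.3664245605469, 201.2584991455078), (38.597354888916016, 62.053287506103516), 62.09645080566406) edge px (165, 196, 25, 29)
module col ((493.1507568359375, 203.29867553710938), (38.032745361328125, 63.9813232421875), 61.8546257019043) edge px (165, 197, 25, 28)
plinth ((577.9916381835938, -168.69847106933594), (317.86376953125, 61.91398620605469), 87.35768127441406) edge px (264, 162, 126, 29)
plinthZ ((577.2362060546875, -164.1321258544922), (339.8543395996094, 113.1289291381836), 86.39144134521484) edge px (257, 153, 135, 50)
strip ((576.7635498046875, -164.38734436035156), (304.14483642578125, 51.23578643798828), 86.64071655273438) edge px (265, 163, 123, 26)
module zs [48.44622851 54.30361998 58.01135376] [493.15212025 197.84056995  73.55620847]
aer 93 [577.93918761 -55.43741578  96.28696506]
key 202 [ 567.6944427  -265.75036077   61.9884131 ]
```

View pics/crop1.png

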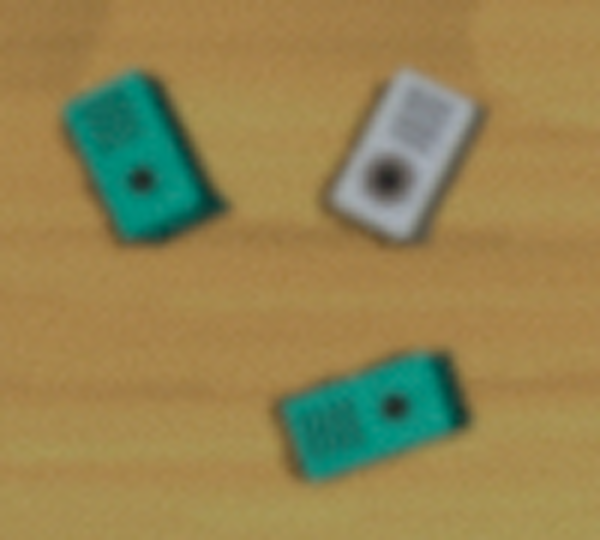

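The crop shows the white alarm at top px (177,210), with its button (hook end) lower-left and its slots (foot end) upper-right. That makes its +x about -28° in the world. The board is at about (577,-164) with yaw -3.6°, and its measured sizes match (340x113, strip 304x51). I'll check reachability and take one close wrist look.

```bash
cat >> h.py <<'E'
SG=1
def toolrot(yaw,tilt):
    """tool attitude holding the alarm at yaw, foot end raised by tilt (rad)"""
    A=R.from_euler('z',yaw)*R.from_euler('y',-tilt); M=A.as_matrix()
    xa,ya,za=M.T
    return R.from_matrix(np.c_[SG*ya,-za,-SG*xa]), A
PY=np.radians(-3.6); PC=np.array([577.,-164.2,0]); PR=R.from_euler('z',PY)
E
python3 - <<'E'
import h; from h import *
for sg in (1,-1):
    h.SG=sg
    for nm,p,y,t in [("pick",[494,202,44],np.radians(-28),0),("hook",[545,-162,80],PY,.42),("flat",[577,-164,69],PY,0),("press",[600,-165,98],PY,0)]:
        q=bot.ik(p,quat(toolrot(y,t)[0])); print(sg,nm,None if q is None else np.round(q,2))
h.SG=1 if bot.ik([494,202,170],quat(toolrot(np.radians(-28),0)[0])) is not None else -1
E
```

```text
1 pick [ 0.32  0.53  1.73 -0.    0.88 -0.76]
1 hook [-0.41  0.41  1.88  0.31  0.48 -2.16]
1 flat [-0.34  0.61  1.53 -0.    1.01 -1.85]
1 press [-0.33  0.61  1.44 -0.    1.09 -1.84]
-1 pick [ 0.32  0.53  1.73 -0.    0.88  2.38]
-1 hook [-0.41  0.41  1.88  0.31  0.48  0.98]
-1 flat [-0.34  0.61  1.53 -0.    1.01  1.3 ]
-1 press [-0.33  0.61  1.44 -0.    1.09  1.31]
```

```bash
python3 - <<'E'
from h import *
import pickle
bot.move_to([494,202,150],quat(toolrot(np.radians(-28),0)[0]))
bot.move_gripper(66,60)
s=bot.read_state(); c=bot.read_camera("wrist"); c["s"]=s; pickle.dump(c,open("w1.pkl","wb"))
cv2.imwrite("pics/w1.png",c["image"]); print(s["clock"],s["ee_pos"],c["fovy"],c["cx"],c["cy"]); print(np.round(c["mount"],3)); print(c["depth"][::48,::64].round())
E
```

```text
2.2583 [493.91214563 202.24542205 150.04521297] 65.70646984690485 258.2270482230484 189.38511385124602
[[ 1.00000e+00 -0.00000e+00  1.00000e-03  1.48500e+00]
 [-1.00000e-03 -3.26000e-01  9.45000e-01 -1.23879e+02]
 [ 0.00000e+00 -9.45000e-01 -3.26000e-01  8.34660e+01]
 [ 0.00000e+00  0.00000e+00  0.00000e+00  1.00000e+00]]
[[210. 221. 226. 229. 230. 229. 226. 222.]
 [231. 238. 243. 246. 244. 244. 243. 239.]
 [250. 256. 259. 206. 261. 260. 259. 255.]
 [271. 273. 274. 274. 273. 273. 219. 272.]
 [290. 291. 290. 291. 229. 290. 291. 292.]
 [315. 311. 310. 308. 309. 308. 308. 311.]
 [347. 336. 313. 141. 329. 330. 307. 263.]
 [393.  77. 105.  80. 355.  81. 108.  77.]]
```

View pics/w1.png

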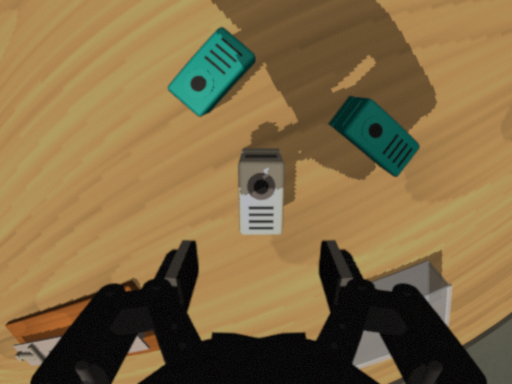

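The wrist view shows the white alarm centred between the fingers, top face around px (261,195), with the hook wall at the top (258,153) and the slots at the bottom. I'll measure its top face and then grasp.

```bash
cat >> h.py <<'E'
def wcloud(c,s):
    h,w=c["depth"].shape; f=h/2/np.tan(np.radians(c["fovy"])/2)
    u,v=np.meshgrid(np.arange(w)-c["cx"],np.arange(h)-c["cy"]); r=np.hypot(u,v)+1e-9; t=np.tan(r/f)/r; d=c["depth"]
    p=np.stack([u*t*d,v*t*d,d],-1); M=np.array(c["mount"])
    return (p@M[:3,:3].T+M[:3,3])@rot(s["tool_rot"]).as_matrix().T+s["ee_pos"]
E
python3 - <<'E'
from h import *
import pickle
c=pickle.load(open("w1.pkl","rb")); s=c["s"]; P=wcloud(c,s); print("floor",P[260,100],P[100,100], "top",P[225,261])
m=np.zeros(P.shape[:2],bool); m[140:245,230:292]=True
m&=(abs(P[...,2]-P[225,261,2])<3)
r=cv2.minAreaRect(P[m][:,:2].astype(np.float32)); print(m.sum(),r,P[m].mean(0))
E
```

```text
floor [494.04828108 -12.63602149   0.92035532] [346.71826673 103.09328677  -0.6685228 ] top [515.60197283 195.1693499   55.49717914]
3222 ((496.4073486328125, 205.37171936035156), (35.845855712890625, 62.23628234863281), 62.2204704284668) [494.84744438 206.09499866  54.90800266]
```

```bash
python3 - <<'E'
from h import *
import pickle
q=quat(toolrot(np.radians(-27.8),0)[0])
bot.servo_line([495.3,203.9,80],q,speed=150)
bot.servo_line([495.3,203.9,43.5],speed=60)
bot.move_gripper(20,70); s=bot.read_state(); print(s["grip_width"],s["ee_pos"],s["ft_force"])
bot.servo_line([495.3,203.9,150],speed=120); bot.dwell(.2)
s=bot.read_state(); print(s["grip_width"],s["ee_pos"],s["ft_force"],s["moment"],s["clock"])
c=bot.read_camera("wrist"); P=wcloud(c,s); cv2.imwrite("pics/w2.png",c["image"])
T=(P-s["ee_pos"])@rot(s["tool_rot"]).as_matrix()  # tool frame
sat=cv2.cvtColor(c["image"],cv2.COLOR_BGR2HSV)
for r in range(140,384,8): print(r,T[r,261].round(1),sat[r,261])
E
```

```text
35.01034408522423 [495.66591288 203.98938549  44.05072309] [-0.73370512 -0.27010884  5.24119611]
34.960796384000105 [495.10536304 203.82612079 149.38587928] [-0.42800812  0.75958838 -1.37669863] [ 0.0178321   0.03166456 -0.03500249] 5.3
140 [  4.3 150.3  37.6] [ 17 137 140]
148 [  4.3 148.4  30.4] [ 17 137 167]
156 [  4.3 147.8  22.8] [ 19 128 189]
164 [  4.3 150.2  14.5] [ 18 133 190]
172 [  4.3 148.7   7. ] [ 17 136 188]
180 [  4.4 149.1  -1. ] [ 19 127 181]
188 [ 3.1 31.5 30.8] [19 56 73]
196 [ 3.  19.4 30.5] [19 50 72]
204 [ 2.9  6.4 31.3] [12 40 32]
212 [ 2.8 -2.2 30.9] [21 54 75]
220 [ 2.8 -8.2 29.7] [ 20  49 105]
228 [  2.8 -10.4  27. ] [ 21  54 138]
236 [  2.8 -10.   23. ] [ 20  52 137]
244 [  2.8 -11.9  20. ] [12 41 62]
252 [  2.8 -12.2  16.2] [  6 142   9]
260 [  2.8 -12.4  12.1] [ 0  0 13]
268 [  2.8 -12.3   7.7] [30 70 11]
276 [  2.8 -11.6   2.8] [12 40 63]
284 [  2.9 -10.5  -2.8] [ 21  51 134]
292 [  2.9 -10.6  -7.5] [25 25 62]
300 [  2.9 -11.1 -12.3] [50 24 32]
308 [  2.9 -11.7 -17.1] [36 14 92]
316 [  3.  -10.5 -23.8] [ 33  16 148]
324 [  3.  -10.5 -29.7] [ 24  37 188]
332 [   5.3  150.3 -205.4] [ 18 134 189]
340 [  2.4 -56.8   8.9] [135  46  11]
348 [  2.4 -61.8  10.5] [10 85  9]
356 [  2.4 -65.5  11. ] [ 0  0 11]
364 [  2.3 -68.5  10.9] [138 128  10]
372 [  2.3 -70.9  10. ] [ 96 142   9]
380 [  2.3 -74.4  10.8] [60 23 11]
```

View pics/w2.png

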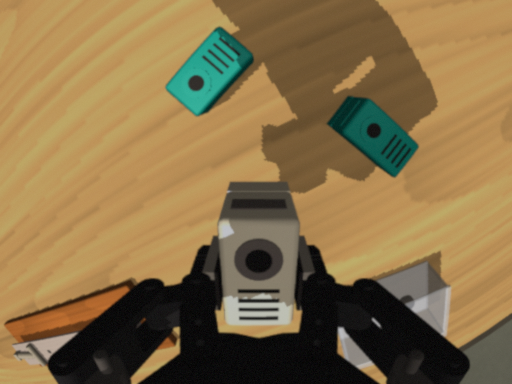

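The grasp is good: width 35 mm, centred (hook end at +31, foot end at about -30.5 in the tool frame), with the housing centre 9.5 mm ahead of the TCP. The view agrees: the alarm sits straight between the pads at px (259,260). Next I move to the strip tilted, lower it short of the near edge, and feed in by feel.

```bash
cat >> h.py <<'E'
def tcp_for(tip,tilt,yaw=PY):
    """TCP position, attitude that put the lip tip at tip (plinth frame, mm)"""
    T,A=toolrot(yaw,tilt)
    return PC+PR.apply(tip)+A.apply([21.5,0,36.5]), quat(T)
def tip_now(s):
    T=rot(s["tool_rot"]).as_matrix(); A=R.from_matrix(np.c_[-SG*T[:,2],SG*T[:,0],-T[:,1]])
    w=s["ee_pos"]-A.apply([21.5,0,36.5]); xa=A.as_matrix()[:,0]
    return PR.inv().apply(w-PC), np.arcsin(xa[2]), np.arctan2(xa[1],xa[0])-PY
def show(l,f0=np.zeros(3)):
    s=bot.read_state(); t,p,y=tip_now(s); f=PR.inv().apply(s["ft_force"]-f0)
    print(l,"tip",t.round(2),"tilt %.3f yaw %.3f"%(p,y),"F",f.round(2),"w %.1f t %.2f"%(s["grip_width"],s["clock"])); return s
E
python3 - <<'E'
from h import *
TH=.42
p,q=tcp_for([-46,0,110],TH); bot.move_to(p,q); show("hi")
p,q=tcp_for([-46,0,33.4],TH); bot.servo_line(p,q,speed=60); bot.dwell(.3)
s=show("low"); t,_,_=tip_now(s)
p,_=tcp_for([-46,0,33.4+(33.4-t[2])],TH); bot.servo_line(p,speed=20);bot.dwell(.2); s=show("low2")
c=bot.read_camera("scene"); cv2.imwrite("pics/s2.png",cv2.resize(c["image"][180:270,100:290],None,fx=4,fy=4,interpolation=cv2.INTER_CUBIC))
E
```

```text
hi tip [-45.87   0.65 109.98] tilt 0.420 yaw 0.000 F [-1.28  0.28 -2.41] w 35.1 t 6.72
low tip [-4.599e+01 -1.000e-02  3.350e+01] tilt 0.420 yaw 0.000 F [-0.48 -0.43 -0.19] w 34.9 t 8.45
low2 tip [-4.599e+01  2.000e-02  3.330e+01] tilt 0.420 yaw 0.000 F [-0.01  0.34 -2.21] w 34.8 t 8.90
```

View pics/s2.png

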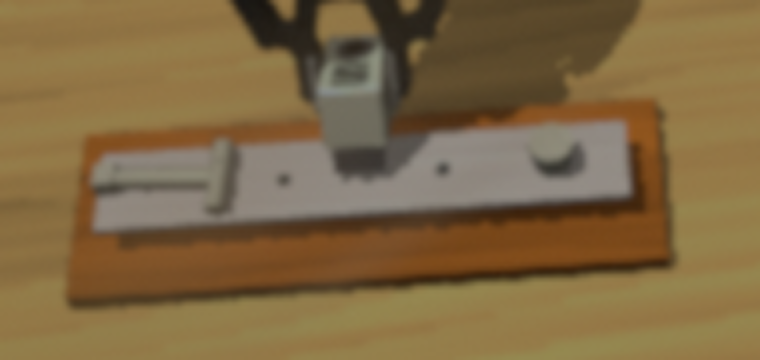

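The crop shows the tilted alarm at (352,100), between the key's head (222,175) and the aerator (555,150), with its foot raised clear of the strip. Now the feed.

```bash
python3 - <<'E'
from h import *
TH=.42
f0=np.mean([bot.read_state()["ft_force"] for _ in range(3)],0)
p,_=tcp_for([-12,0,33.4],TH); hit=bot.servo_line(p,speed=12,until_force=2.5); print(hit); 
s=show("contact",f0); bot.dwell(.3); s=show("after",f0)
E
```

```text
True
contact tip [-1.828e+01  2.000e-02  3.329e+01] tilt 0.420 yaw 0.000 F [-1.45  0.76  8.1 ] w 35.2 t 10.98
after tip [-1.830e+01  1.000e-02  3.331e+01] tilt 0.420 yaw -0.000 F [-1.35  1.52  7.05] w 35.1 t 11.28
```

The up-force with little x-force is the strip's top corner bearing on the underside just short of home, so the edge is at about -22.7. I'll ease up slightly and slide along the alarm's own x.

```bash
python3 - <<'E'
from h import *
TH=.42
t=np.array([-18.5,0,33.75])
bot.servo_line(tcp_for(t,TH)[0],speed=5); bot.dwell(.3); s=show("eased")
d=np.array([np.cos(TH),0,np.sin(TH)])
hit=bot.servo_line(tcp_for(t+4*d,TH)[0],speed=6,until_force=2.5); print(hit)
show("home"); bot.dwell(.3); show("home+.3")
E
```

```text
eased tip [-18.65   0.06  33.67] tilt 0.418 yaw -0.000 F [ 0.16 -1.35 -1.64] w 35.1 t 11.99
True
home tip [-18.64   0.22  33.29] tilt 0.416 yaw -0.000 F [ 0.22 -0.95  1.45] w 35.1 t 12.30
home+.3 tip [-18.66   0.22  33.22] tilt 0.416 yaw -0.000 F [-0.13  0.05  3.46] w 34.9 t 12.60
```

```bash
cat >> h.py <<'E'
def force(n=5):
    a=[]
    for _ in range(n): a.append(bot.read_state()["ft_force"]); bot.dwell(.03)
    return PR.inv().apply(np.mean(a,0))
E
python3 - <<'E'
from h import *
TH=.42; d=np.array([np.cos(TH),0,np.sin(TH)])
t=np.array([-18.5,0,33.9])
for k in range(9):
    bot.servo_line(tcp_for(t,TH)[0],speed=6); bot.dwell(.1); f=force(); a,_,_=tip_now(bot.read_state())
    print(t.round(2),a.round(2),f.round(2))
    if f[0]<-4 or abs(f[2]+1.6)>8: break
    t=t+.4*d
print(bot.read_state()["clock"])
E
```

```text
[-18.5   0.   33.9] [-18.81   0.11  33.77] [ 0.21  0.   -2.08]
[-18.13   0.    34.06] [-18.43   0.11  33.98] [-1.53  0.11 -2.9 ]
[-17.77   0.    34.23] [-18.21   0.11  34.02] [-4.74 -0.62 -3.78]
14.225
```

The force (-4.7, -2.2 net of weight) lies exactly along the alarm's -x, so the hook wall is home. I'll hold briefly, rock down to about 0.24 rad, and let go to rest on the nose.

```bash
python3 - <<'E'
from h import *
bot.dwell(.3); show("held")
E0=-18.2-5.0
def tip(th,cl=.4,back=0):
    s,c=np.sin(th),np.cos(th); return np.array([E0+4*c+(7-4*c)*s-back,0,35+4*s-7*c+4*c*c+cl])
for th in (.38,.34,.30,.27,.245):
    p,q=tcp_for(tip(th),th); bot.servo_line(p,q,speed=15); bot.dwell(.05); f=force(3); a,b,_=tip_now(bot.read_state())
    print(th,"%.3f"%b,tip(th).round(2),a.round(2),f.round(2))
    if np.linalg.norm(f+[0,0,1.6])>12: break
s=show("end"); c=bot.read_camera("scene"); cv2.imwrite("pics/s3.png",cv2.resize(c["image"][180:270,100:290],None,fx=4,fy=4,interpolation=cv2.INTER_CUBIC))
E
```

```text
held tip [-18.19   0.11  34.04] tilt 0.415 yaw -0.000 F [-5.06  0.24 -4.94] w 35.1 t 14.53
0.38 0.381 [-18.27   0.    33.83] [-1.827e+01 -3.000e-02  3.387e+01] [-5.42 -1.37 -2.6 ]
0.34 0.341 [-18.35   0.    33.69] [-1.832e+01  2.000e-02  3.372e+01] [-6.41 -1.22 -2.19]
0.3 0.302 [-18.44   0.    33.55] [-18.41   0.09  33.52] [-5.76 -0.79 -2.13]
0.27 0.272 [-18.51   0.    33.44] [-18.46   0.11  33.41] [-6.1  -0.19 -1.7 ]
0.245 0.246 [-18.56   0.    33.34] [-18.53   0.12  33.29] [-6.46 -0.17 -1.22]
end tip [-18.53   0.12  33.29] tilt 0.246 yaw 0.000 F [-6.86 -0.04 -2.07] w 34.9 t 16.54
```

```bash
python3 - <<'E'
from h import *
bot.move_gripper(54); bot.dwell(.2); s=show("released")
T=rot(s["tool_rot"]); p=np.array(s["ee_pos"])
bot.servo_line(p-T.apply([0,70,0]),speed=80)
bot.move_gripper(0)
# centre of the press: alarm x=+20
P0=PC+PR.apply([1.8+20,0,0]); q=quat(toolrot(PY,0)[0])
bot.move_to(P0+[0,0,170],q); bot.dwell(.2)
s=bot.read_state(); c=bot.read_camera("wrist"); cv2.imwrite("pics/w3.png",c["image"]); P=wcloud(c,s)
hs=cv2.cvtColor(c["image"],cv2.COLOR_BGR2HSV)
Q=PR.inv().apply((P-PC).reshape(-1,3)).reshape(P.shape)
m=(Q[...,2]>64)&(Q[...,2]<110)&(abs(Q[...,1])<30)&(Q[...,0]>-45)&(Q[...,0]<45)
A=Q[m]; k=np.linalg.lstsq(np.c_[A[:,0],A[:,1],np.ones(len(A))],A[:,2],rcond=None)[0]
print(m.sum(),"slopes",k.round(3),"bounds",np.percentile(A,[1,99],axis=0).round(1)); print(s["clock"],s["ft_force"],s["grip_width"])
E
```

```text
released tip [-1.838e+01 -1.000e-02  3.348e+01] tilt 0.246 yaw 0.000 F [-0.35 -0.45 -0.17] w 53.8 t 17.12
4070 slopes [ 2.1600e-01 -2.0000e-03  8.5119e+01] bounds [[-36.5 -15.9  75.8]
 [ 22.9  19.6  90.3]]
19.3667 [-0.63487986 -0.95929942 -0.78012927] 0.411950037179933
```

View pics/w3.png

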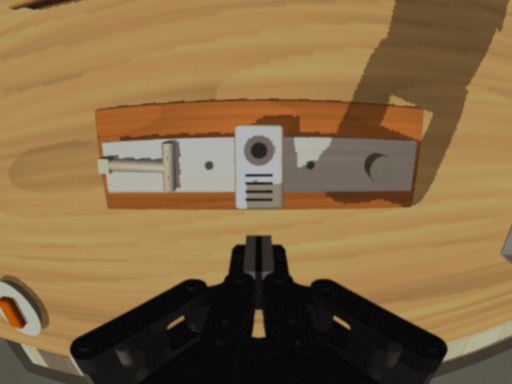

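The wrist view shows the alarm at (259,166) resting square on the strip, with the key and aerator undisturbed. Its measured tilt of 0.213 rad is the expected hooked rest. Now I press the foot end down with closed fingertips, stepping by force.

```bash
python3 - <<'E'
from h import *
P0=PC+PR.apply([17,1,0]); q=quat(toolrot(PY,0)[0])
bot.servo_line(P0+[0,0,120],q,speed=120); bot.dwell(.2); f0=force()
hit=bot.servo_line(P0+[0,0,98],speed=15,until_force=3); z=bot.read_state()["ee_pos"][2]; print(hit,z,f0)
L=[];pk=0
while z>96.5:
    bot.servo_line(P0+[0,0,z],speed=12); bot.dwell(.02); f=force(2)-f0; e=bot.read_state()["ee_pos"][2]; L.append((round(z,1),round(e,1),f.round(1).tolist()))
    if f[2]>17: print("limit"); break
    z-=.6
for l in L: print(*l)
print(bot.read_state()["clock"])
E
```

```text
True 108.25314943939965 [0.3013742  0.14780432 0.03708526]
108.3 108.4 [1.7, 0.6, 3.7]
107.7 108.1 [1.8, 0.4, 5.3]
107.1 107.7 [2.8, 0.5, 5.9]
106.5 107.3 [3.4, 0.5, 7.3]
105.9 106.9 [4.1, 0.1, 8.2]
105.3 106.5 [4.4, -0.3, 8.7]
104.7 106.0 [4.1, 0.2, 9.4]
104.1 105.6 [5.5, 0.1, 10.7]
103.5 105.3 [5.4, -0.3, 12.4]
102.9 102.3 [-0.5, -0.3, -0.3]
102.3 102.0 [0.1, -0.5, -0.4]
101.7 101.6 [-0.3, -0.0, -0.3]
101.1 101.1 [-0.7, -0.2, -0.2]
100.5 100.4 [0.3, 0.7, 0.3]
99.9 99.9 [-0.4, 0.2, 0.1]
99.3 99.2 [-0.4, -0.2, -0.2]
98.7 98.6 [0.2, -0.2, -0.1]
98.1 98.1 [0.0, -0.5, 0.7]
97.5 98.1 [-1.8, 0.0, 6.8]
96.9 98.1 [-3.9, 0.9, 10.0]
27.8667
```

It clicked at 12.4 N, and the fingertips then met a flat top at exactly the clipped height (TCP 98.1). I'll back off and check.

```bash
python3 - <<'E'
from h import *
P0=PC+PR.apply([17,1,0])
bot.servo_line(P0+[0,0,170],speed=100); bot.dwell(.3)
s=bot.read_state(); c=bot.read_camera("wrist"); cv2.imwrite("pics/w4.png",c["image"]); P=wcloud(c,s)
Q=PR.inv().apply((P-PC).reshape(-1,3)).reshape(P.shape)
m=(Q[...,2]>70)&(Q[...,2]<110)&(abs(Q[...,1])<30)&(abs(Q[...,0])<50)
A=Q[m]; k=np.linalg.lstsq(np.c_[A[:,0],A[:,1],np.ones(len(A))],A[:,2],rcond=None)[0]
r=cv2.minAreaRect(A[:,:2].astype(np.float32)); print(m.sum(),"slopes",k.round(3),"z",np.median(A[:,2]),r,s["clock"],s["ft_force"])
c=bot.read_camera("scene"); cv2.imwrite("pics/s4.png",cv2.resize(c["image"][180:270,100:290],None,fx=4,fy=4,interpolation=cv2.INTER_CUBIC))
E
```

```text
3724 slopes [ 1.2000e-02 -1.0000e-03  7.9215e+01] z 79.34176300821954 ((2.147096633911133, 1.5680770874023438), (62.26792907714844, 36.14787292480469), 0.39467141032218933) 29.05 [-0.3965696   0.05132503  0.77543363]
```

View pics/s4.png

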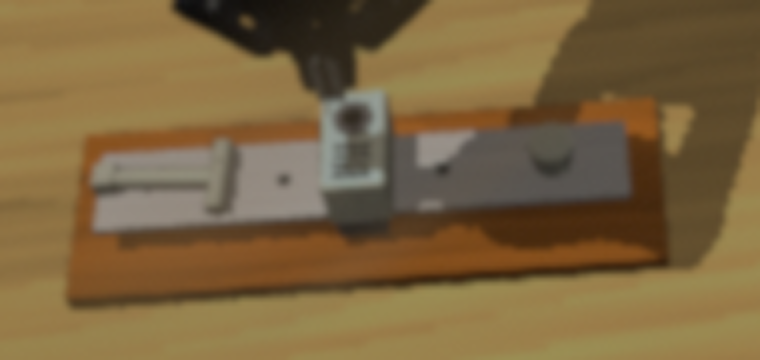

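The alarm sits flat at (355,150) with its foot over the far edge, and the key and aerator are unmoved. Handing in.

```bash
python3 -c "
from rig import bot
bot.finish_job()"
```

```text
the job is handed in; nothing more can be done
```

The white alarm is clipped onto the strip and the job is handed in. The last clock reading was 29 s of the 59 s allowed.

- **Hooking:** I gripped it by its sides and tilted it to 0.42 rad. I fed the lip under the near edge by feel and held it home at about 5 N for about 0.3 s or more. The strip turned out to sit about 2 mm farther from the robot than the board's middle.
- **Clipping:** I rocked it down to about 0.25 rad and let go. It rested hooked at 0.21 rad, as described. Pressing the foot end with closed fingertips, it clicked at about 12.4 N.
- **Last checks:**
  - The top is at 79.3 mm, against 79 mm expected, with a slope of about 0.012 rad.
  - It is square within about 0.007 rad, and its centre is at x +2.1, y +1.6 mm in the board frame.
  - The arm was clear, with no force beyond sensor noise. The tap key and aerator look unmoved.
- **Small disagreements:** The top and wrist cameras differed by about 3–4 mm on the alarm's starting position. The first camera estimate of the strip's offset was about 0 mm, against the 2 mm found by feel. One early guarded slide stopped on force-sensor noise, so I redid it in small steps.
- **Not checked:** The foot's travel can't be read directly; I inferred it from the click and the flat seating. I didn't measure the brush or acrylic box again, but the arm never went near them.

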